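# Level the riser shelf and keep the level pressed

## Task

Lay the spirit level upright on the middle of the little wooden riser shelf, along its length, and let go of it so that it shows how the shelf stands. Then turn the black wing knob of the shelf's levelling foot until the bubble rests centred between its two lines, let go of the knob, and press the level down onto the shelf with shut fingertips, about as hard as a one-kilo weight. Finish while still pressing, with the bubble still centred, and leave the other kitchen things where they are.

Things in the scene. Friction and masses are not known exactly. Their poses are not given: they have to be found in the camera images.
- level_center (a point): Centre (half-way up) of the spirit level: a loose aluminium bar 160 mm long (its x axis), 26 mm wide (y), 42 mm high (z up), black end caps, about 0.24 kg. It starts upright on the worktop. A vial lies in the middle of its top, along x, with top 21 mm above this point; solid flat end blocks, tops also 21 mm above this point, reach from 28 to 76 mm either side of the middle. Either way round on the shelf will do.
- level: The same spirit level; this point is the centre of its underside, axes as above.
- bubble (a joint): Bubble reading: slope in rad along the level's x axis, 0 when level, positive when the +x end is higher (the bubble has run towards +x, 0.22 mm per 0.001 rad). Stops at 0.07 either way, settles in half a second; single readings are noisy by 0.008, so average some 30. The light bubble is 13 mm long, between two black rings 17 mm apart; centred means within 0.008 (1.8 mm).
- shelf_middle (a point): Middle of the top face of the riser shelf: a light wooden board 240 mm long (x axis, pointing to the levelling foot, roughly to the robot's right), 100 mm deep (y), 14 mm thick, z up; this point is about 60 mm above the worktop. The board does not slide; at the start its levelling-foot end is the lower one, by 0.015 to 0.05 rad. It tips only about an axis along y 100 mm to the -x side of this point, 12 mm below the top face, over two plain feet.
- shelf: The same board; this point lies on its tipping axis, 100 mm to the -x side of the board's middle and 12 mm below its top face; axes as above.
- foot_knob_grip (a point): Point to grip on the wing knob of the levelling foot, on the knob's axis, 147 mm to the +x side of the shelf's middle and 24 mm above its top face. The wing is an upright black bar 46 mm long (x axis), 12 mm thick (y), top 13 mm above this point, bottom 16 mm below it on a disc 40 mm across. It turns with the knob, about its z axis.
- foot_knob (a joint): Turn of the wing knob in rad, growing clockwise seen from above, stops at -1.6 and 1.6. It starts low (about -0.55 to -0.95) and stays where it is left, held by 0.2 N m of friction. Each rad clockwise raises the foot end by 0.035 rad of slope (very steep thread). The value at which the shelf is level differs from start to start; the turn needed is 0.4 to 1.45 rad clockwise.
- mandarin: mandarin, 55 mm, behind the shelf; leave alone
- salt_shaker: glass salt shaker, 44 mm across, 90 mm high, behind the shelf; leave alone
- spice_jar: spice jar, 46 mm across, 106 mm high, behind the shelf; leave alone
- honey_jar: honey jar, 64 mm across, 97 mm high, beyond the level; leave alone
- keys: bunch of keys, 84x118x8 mm, lying behind; leave alone
- pen: pen, 145 mm, lying between shelf and honey jar; leave alone

How it is judged (in metres and radians):
On the way, in this order (a step that is already met when the one before it is completed fails the run):
1. the level lies upright on the middle of the shelf, along it, let go and at rest (x of level_center in the frame of shelf_middle between -0.045 and 0.045 m and y of level_center in the frame of shelf_middle between -0.035 and 0.035 m and z of level_center in the frame of shelf_middle between 0.016 and 0.026 m and angle between the x axis of level_center and the x axis of shelf_middle, either way round below 0.15 rad and angle between level_center's own z axis and vertical below 0.15 rad and contact force between the fingers and level below 0.3 N and velocity of joint bubble between -0.03 and 0.03 rad/s and linear speed of level below 0.01 m/s), for 0.4 s.
2. the foot is turned until the bubble rests centred, the level still lying there untouched (x of level_center in the frame of shelf_middle between -0.045 and 0.045 m and y of level_center in the frame of shelf_middle between -0.035 and 0.035 m and z of level_center in the frame of shelf_middle between 0.016 and 0.026 m and angle between the x axis of level_center and the x axis of shelf_middle, either way round below 0.15 rad and angle between level_center's own z axis and vertical below 0.15 rad and value of joint bubble between -0.008 and 0.008 rad and contact force between the fingers and level below 0.3 N and velocity of joint bubble between -0.03 and 0.03 rad/s), for 0.3 s.
At the end, for the whole second after the job is handed in: Level upright on the shelf, within 45 mm along and 35 mm across of its middle, in line within 0.15 rad; bubble within 0.008 rad (1.8 mm) of centre; fingers pushing on the level with over 3 N, which bears on the shelf with 5.5 to 30 N; shelf and knob not touched (x of level_center in the frame of shelf_middle between -0.045 and 0.045 m and y of level_center in the frame of shelf_middle between -0.035 and 0.035 m and z of level_center in the frame of shelf_middle between 0.016 and 0.026 m and angle between the x axis of level_center and the x axis of shelf_middle, either way round below 0.15 rad and angle between level_center's own z axis and vertical below 0.15 rad and value of joint bubble between -0.008 and 0.008 rad and contact force between the fingers and level above 3 N and contact force between level and shelf between 5.5 and 30 N and contact force between the fingers and shelf below 0.3 N and contact force between the fingers and foot_knob below 0.3 N and linear speed of level below 0.01 m/s); the arm keeps its last pose, push and grip.
It fails at once if one of the other kitchen things is pushed more than 20 mm (distance of any of mandarin, salt_shaker, spice_jar, honey_jar, keys, pen from where it was at the start of the episode above 0.02 m).
It also fails if it takes over 72 s, if anything falls off the work surface, if the arm or the gripper's body presses on something with over 40 N, if the wrist force passes 120 N, or if a joint passes its speed limit or range.

## Robot

A 7-joint arm with a two-finger parallel gripper is mounted at the origin on a cart in front of the work surface, level with it; the furniture and walls round the work are solid. World frame = base frame: x ahead of the robot, y to its left, z up, the work surface at z = 0. Lengths are in mm, angles in rad, forces in N, time in s.
With the tool pointing down it reaches from about 350 to 900 mm from the base axis. Payload 7.2 kg.
Tool frame: the origin (TCP) lies on the centre line of the jaws, within the pads' length; the fingertips stand 25 mm ahead of it and the grasp point (between the pads) lies 6 mm ahead of it; z points along the fingers, y is the line along which they close (so a half turn about z gives the same grasp; the last joint's range is limited). The gripper opens to 85 mm and grips with 20 to 120 N. Pads are 22 mm wide; open, the fingers measure 114 mm over their backs; the gripper's body (76 mm by 85 mm) begins 54 mm behind the grasp point. The pads swing forward as they close: fully open they stand 13 mm farther back than shut.
Start: joints at [1.066, 0.411, -0.013, 1.596, 0.006, 1.134, -0.082], TCP at [264.39, -566.327, 256.297] pointing down, gripper open.
Joint ranges: [-2.95, 2.95], [-0.29, 1.99], [-1.47, 1.44], [0.14, 2.54], [-1.03, 4.17], [0.13, 1.85], [-2.86, 2.86]. Speed limits (rad/s): [2.39, 2.39, 3.01, 3.01, 3.14, 3.14, 3.14].

## Interface

Orientations are given as a unit quaternion [x, y, z, w].
In Python, from plant import bot gives the robot as it stands. The module is installed in compiled form; this text tells all that it offers.
- The arm moves only by the tool arm_command, never from a script. Its argument "commands" is a list of rows, each an object of numbers: "tx", "ty", "tz": the shift along the world's x, y, z normalised to -1 to 1, where 1 is 50 cm; "rx", "ry", "rz": the turn, a rotation vector about the world's x, y, z normalised to -1 to 1, where 1 is pi rad; "hand": the closure in counts, from 0 (fully open) to 255 (shut). In form: [{"tx": .., "ty": .., "tz": .., "rx": .., "ry": .., "rz": .., "hand": ..}, ...]. A call has 1 to 8 rows; each row is the pose to reach, as a shift and turn from the pose commanded when the call began, turning the shorter way round; what a row does not reach only later rows make up. A row lasts 1/10 s, in which the tool goes at most 50 mm and 8.59 degrees, less where a joint would pass 70% of its speed; a pose out of reach is approached as far as the arm can. A call with a number of a shift or a turn outside -1 to 1 is refused whole. A call with a gripper value outside its range is refused whole. The fingers move at their own pace and stop on an object; the grip force is fixed at half the most. Time passes only in rows, so rows that repeat a pose let the fingers close. It gives the time, the measured TCP pose, the force, the opening and the grip force at its end, in the units of the state.
- bot.sense(): the state, without advancing time (a new reading comes with each control period).
- bot.get_image(name): name is "scene" or "side" or "wrist"; returns the picture (400x640x3 uint8, red, green, blue); there is no depth.
- bot.camera_model(name): a dict with "K" (3x3 intrinsics, pixels), "dist_coeffs" ([k1, k2, p1, p2, k3] as OpenCV has them; the pictures are not rectified), "T" (4x4, takes a point from camera to world coordinates). Camera axes: x right, y up, looking along -z (the intrinsics and any distortion apply to the point x, -y, -z); pixel columns grow to the right and rows downward; lengths in mm; the calibration is good to about 2 mm. A picture is of the moment at which its call begins: read the wrist's pose just before it. camera_model takes no time and is no camera call; for the wrist camera it gives the pose at the moment of the call.
- bot.sign_off(): hands the job in; it is judged then, once.
Trained networks look in the newest picture that a camera, given by its name, has taken for a name from the list of things; names that differ only in an ending like _2 or _b are one class to them, and where a whole thing is asked for, a point or a joint stands for the part that bears it (a point fixed in the world has none). Each returns a list of dicts, best first, with "conf" (0 to 1); they miss things now and then, are a little off and sometimes report something else, mostly with a low value. They report only what shows in the picture. A call takes as long as a camera call.
- bot.search_frame(camera, thing): "extent" ([left, top, right, bottom] in pixels, round what is visible of it).
- bot.outline_of(camera, thing): "pixels" (400x640 bool, what is visible of it) and "extent" ([left, top, right, bottom] in pixels, round what is visible of it).
The state is a dict: "t": time; "joint_pos": joint angles; "dq": joint speeds; "tau": joint torques, N m; "tcp_pos": TCP position; "orientation": TCP orientation; "ft_force": force on the tool from outside, world axes, zero at the start; "torque": the same for the moment, N m; "finger_gap": finger opening in mm; "grasp_force": force on a finger pad.
Only numpy, scipy, OpenCV 4.12 (cv2) and the standard library are available. Lean on these libraries where they do the work, as an engineer would, in place of code of your own. Each camera call takes 0.05 s, during which the arm holds its last target. There are 200 camera calls.

## Working session

There is one attempt and no reset: what is moved stays moved. The work goes in short steps, Python scripts to look and compute and a tool call to move; the robot and the scene stay as the last step left them, time stands still between calls to the robot, and variables do not carry over. Pictures are saved under pics/ and viewed, at most 10 in all, crops included, and the job is handed in when it is done.

Besides the shell and the picture viewer there is one more tool, called after ">>>" as name(argument=value, ...) on one line, values as JSON. arm_command: Moves the arm, as the interface text tells. Scaled input: -1 to 1 covers 50 cm each way for a shift and pi rad each way for a turn. Its arguments: {"type":"object","properties":{"commands":{"type":"array"}},"required":["commands"]}

```bash
mkdir -p pics
cat > h.py <<'E'
from plant import bot
import numpy as np, cv2
from scipy.spatial.transform import Rotation as R
def ray(cam,px,M=None):
    M=M or bot.camera_model(cam)
    T=np.array(M["T"]);K=np.array(M["K"],float)
    u=cv2.undistortPoints(np.array([[px]],float),K,np.array(M["dist_coeffs"],float))[0,0]
    return T[:3,3],T[:3,:3]@np.array([u[0],-u[1],-1.])
def onz(cam,px,z,M=None):
    o,d=ray(cam,px,M);return o+d*(z-o[2])/d[2]
def proj(cam,P,M=None):
    M=M or bot.camera_model(cam)
    T=np.linalg.inv(np.array(M["T"]));p=(T[:3,:3]@np.array(P,float).reshape(-1,3).T).T+T[:3,3]
    q=p*[1,-1,-1]
    return cv2.projectPoints(q,np.zeros(3),np.zeros(3),np.array(M["K"],float),np.array(M["dist_coeffs"],float))[0][:,0]
def save(cam,n):
    im=bot.get_image(cam);cv2.imwrite(f"pics/{n}.png",im[:,:,::-1]);return im
E
python3 - <<'E'
from h import *
a=save("scene","a");b=save("side","b")
cv2.imwrite("pics/ab.png",np.vstack([a,b])[:,:,::-1])
for c in("scene","side"):
    M=bot.camera_model(c);print(c,np.round(np.array(M["T"]),2).tolist())
    for t in("level","shelf","foot_knob","pen","honey_jar"):
        for r in bot.search_frame(c,t)[:2]:print(t,r)
print(bot.sense())
E
```

```text
scene [[0.85, 0.47, -0.26, 225.39], [-0.53, 0.73, -0.42, -353.28], [-0.01, 0.49, 0.87, 1008.58], [0.0, 0.0, 0.0, 1.0]]
level {'extent': [207.6, 174.5, 280.4, 195.9], 'conf': 0.64}
shelf {'extent': [307.3, 206.5, 421.0, 326.4], 'conf': 0.69}
foot_knob {'extent': [392.9, 302.6, 420.9, 322.5], 'conf': 0.78}
pen {'extent': [290.3, 148.6, 317.5, 186.7], 'conf': 0.52}
honey_jar {'extent': [269.1, 78.7, 294.0, 118.7], 'conf': 0.86}
side [[0.99, 0.08, -0.1, 394.08], [-0.13, 0.61, -0.78, -835.3], [0.0, 0.79, 0.62, 777.11], [0.0, 0.0, 0.0, 1.0]]
level {'extent': [242.3, 156.7, 287.3, 189.4], 'conf': 0.81}
shelf {'extent': [291.5, 194.4, 344.5, 289.2], 'conf': 0.87}
foot_knob {'extent': [322.8, 261.8, 344.7, 287.3], 'conf': 0.74}
honey_jar {'extent': [314.4, 113.5, 337.3, 148.7], 'conf': 0.81}
honey_jar {'extent': [288.0, 196.0, 348.5, 288.5], 'conf': 0.52}
{'t': 0.6, 'joint_pos': array([ 1.06581096,  0.41107016, -0.01269435,  1.59617669,  0.0055679 ,
        1.13430683, -0.08217233]), 'dq': array([ 7.17190441e-04, -1.90171516e-04,  1.81416273e-03, -8.32426061e-04,
        8.63386670e-05,  6.14810616e-04, -2.36011137e-04]), 'tau': array([-1.83204655e-03, -6.00090694e+01,  6.80133328e-01, -2.99623919e+01,
        1.39220679e-02,  2.11236773e-03,  5.65626999e-05]), 'tcp_pos': array([ 264.39428527, -566.33557523,  256.32567361]), 'orientation': array([9.76244988e-01, 2.16669616e-01, 2.36365145e-05, 3.16684198e-05]), 'ft_force': array([ 1.35470397, -0.5063908 ,  0.68204594]), 'torque': array([ 0.02880387,  0.00898863, -0.03391925]), 'grasp_force': 0.0, 'finger_gap': 84.92630988722608}
```

View pics/a.png

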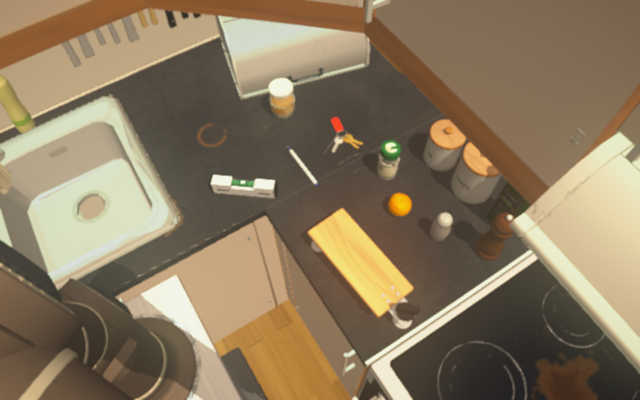

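View pics/b.png

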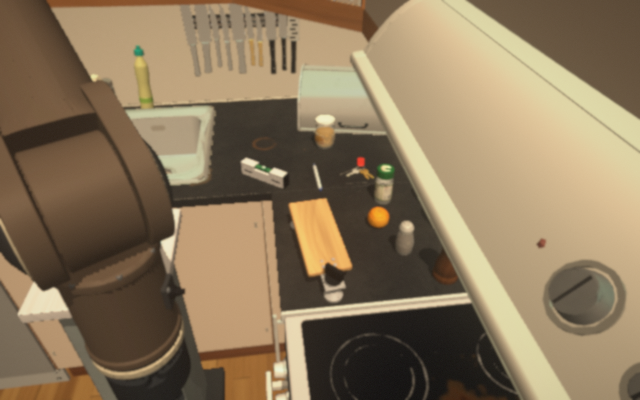

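The scene picture shows the level at about (243,186), the shelf from (343,212) to (395,310) and the black knob at about (406,311). The side picture agrees, with the level at (264,173) and the knob at (334,272).

Run:
```python
from h import *
from scipy.optimize import least_squares
def box(l,w,h,x,y,z0,yaw):
    c,s=np.cos(yaw),np.sin(yaw)
    return np.array([[x+c*a*l/2-s*b*w/2,y+s*a*l/2+c*b*w/2,z0+k*h] for a in(-1,1) for b in(-1,1) for k in(0,1)])
Ms={c:bot.camera_model(c) for c in("scene","side")}
ms={}
for t in("level","shelf","foot_knob"):
    for c in Ms:
        r=bot.outline_of(c,t)
        if r:
            m=r[0]["pixels"];ms[t,c]=m;print(t,c,r[0]["conf"],r[0]["extent"],m.sum())
np.savez("m.npz",**{f"{a}-{b}":v for (a,b),v in ms.items()})
# level fit: hull support function
def fit(t,l,w,h,z0,x0,cams):
    def res(p):
        e=[]
        for c in cams:
            if (t,c) not in ms: continue
            ys,xs=np.nonzero(ms[t,c]);P=np.c_[xs,ys]+.5
            q=proj(c,box(l,w,h,p[0],p[1],z0,p[2]),Ms[c])
            for a in np.arange(0,2*np.pi,np.pi/12):
                d=np.array([np.cos(a),np.sin(a)])
                e.append((P@d).max()-(q@d).max())
        return np.array(e)
    best=None
    for yaw in np.arange(0,np.pi,np.pi/6):
        s=least_squares(res,[*x0,yaw],loss="soft_l1",x_scale=[10,10,.1])
        if best is None or s.cost<best.cost:best=s
    print(t,cams,np.round(best.x,3),best.cost)
for cams in(["scene"],["side"],["scene","side"]):
    fit("level",160,26,42,0,onz("scene",(243,186),21)[:2],cams)
    fit("shelf",240,100,14,44,onz("scene",(360,262),60)[:2],cams)
for c,p in(("scene",(406,312)),("side",(334,272))): print(onz(c,p,75))
for c,p in(("scene",(303,166)),): print("pen",onz(c,p,5))
```

```text
level scene 0.61 [209.9, 174.6, 280.6, 196.0] 1163
level side 0.76 [241.3, 156.9, 287.0, 188.9] 776
shelf scene 0.91 [309.2, 208.9, 420.0, 325.3] 5419
shelf side 0.83 [287.7, 196.4, 352.5, 287.3] 3630
foot_knob scene 0.66 [394.3, 301.3, 420.8, 322.6] 331
foot_knob side 0.68 [323.3, 262.3, 345.9, 284.5] 316
level ['scene'] [382.895 266.582   2.469] 9.671202915018164
shelf ['scene'] [501.171 -61.049   1.672] 70.59831580880268
level ['side'] [384.624 268.603  -0.708] 8.093957416515586
shelf ['side'] [503.632 -60.564   1.662] 50.94014004345745
level ['scene', 'side'] [383.537 267.106   2.458] 19.80823272685901
shelf ['scene', 'side'] [502.385 -60.937   1.667] 123.87442214947698
[ 508.14639594 -199.91137326   75.        ]
[ 516.6927424  -197.34911278   75.        ]
pen [537.58832245 250.00586669   5.        ]
```

>>> arm_command(commands=[{"tx": 0.38,"ty": 0.74,"tz": 0.09,"rz": 0.38,"hand": 0},{"tx": 0.38,"ty": 0.74,"tz": 0.09,"rz": 0.38,"hand": 0},{"tx": 0.38,"ty": 0.74,"tz": 0.09,"rz": 0.38,"hand": 0},{"tx": 0.38,"ty": 0.74,"tz": 0.09,"rz": 0.38,"hand": 0},{"tx": 0.38,"ty": 0.74,"tz": 0.09,"rz": 0.38,"hand": 0},{"tx": 0.38,"ty": 0.74,"tz": 0.09,"rz": 0.38,"hand": 0},{"tx": 0.38,"ty": 0.74,"tz": 0.09,"rz": 0.38,"hand": 0},{"tx": 0.38,"ty": 0.74,"tz": 0.09,"rz": 0.38,"hand": 0}])

```text
invalid input at $.commands[0]: expected keys tx, ty, tz, rx, ry, rz, hand
```

Run:
```python
from h import *
s=bot.sense();print(s["t"],s["tcp_pos"],s["joint_pos"],R.from_quat(s["orientation"]).as_matrix()[:,0])
save("wrist","w1");M=bot.camera_model("wrist");print(np.round(np.array(M["T"]),2).tolist())
for t in("foot_knob","shelf"):
    for r in bot.search_frame("wrist",t)[:1]:print(t,r)
```

```text
0.9 [ 264.37930612 -566.33276766  256.32060798] [ 1.06581248  0.41105589 -0.01269856  1.59621071  0.00561272  1.13428439
 -0.08219325] [ 9.06108328e-01  4.23045740e-01 -6.27873263e-06]
[[0.42, 0.86, 0.29, 338.35], [-0.91, 0.4, 0.14, -531.23], [0.0, -0.32, 0.95, 373.2], [0.0, 0.0, 0.0, 1.0]]
```

View pics/w1.png

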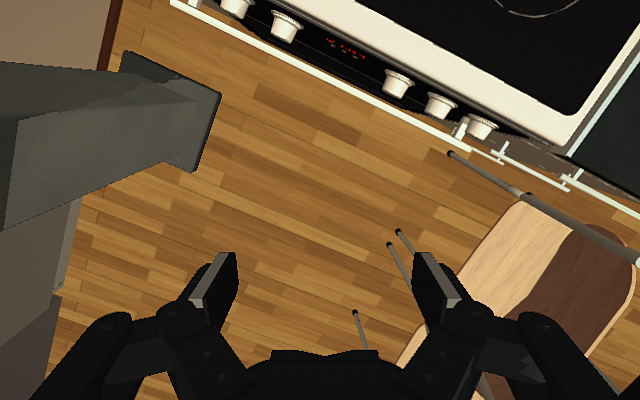

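The wrist picture shows only the floor and the stove edge, because the move was refused: every key must be given.

>>> arm_command(commands=[{"tx": 0.38,"ty": 0.74,"tz": 0.09,"rx": 0,"ry": 0,"rz": 0.38,"hand": 0},{"tx": 0.38,"ty": 0.74,"tz": 0.09,"rx": 0,"ry": 0,"rz": 0.38,"hand": 0},{"tx": 0.38,"ty": 0.74,"tz": 0.09,"rx": 0,"ry": 0,"rz": 0.38,"hand": 0},{"tx": 0.38,"ty": 0.74,"tz": 0.09,"rx": 0,"ry": 0,"rz": 0.38,"hand": 0},{"tx": 0.38,"ty": 0.74,"tz": 0.09,"rx": 0,"ry": 0,"rz": 0.38,"hand": 0},{"tx": 0.38,"ty": 0.74,"tz": 0.09,"rx": 0,"ry": 0,"rz": 0.38,"hand": 0},{"tx": 0.38,"ty": 0.74,"tz": 0.09,"rx": 0,"ry": 0,"rz": 0.38,"hand": 0},{"tx": 0.38,"ty": 0.74,"tz": 0.09,"rx": 0,"ry": 0,"rz": 0.38,"hand": 0}])

```text
t: 1.85
tcp_pos: [446.6, -210.8, 300.0]
orientation: [0.684, 0.73, 0.0, 0.001]
ft_force: [1.0, -1.6, -0.8]
finger_gap: 85.4
grasp_force: 0.0
```

Run:
```python
from h import *
s=bot.sense();print(s["t"],s["tcp_pos"],s["joint_pos"],R.from_quat(s["orientation"]).as_matrix()[:,0])
save("wrist","w2");M=bot.camera_model("wrist");np.save("w2.npy",M,allow_pickle=True)
for t in("foot_knob","shelf"):
    for r in bot.search_frame("wrist",t)[:1]:print(t,r)
```

```text
1.85 [ 446.62309611 -210.75874801  299.97407643] [ 0.71212245  0.17760369 -0.42093814  1.82451152  0.07953516  1.15485519
  0.33061675] [-6.56226636e-02  9.97844178e-01 -8.14478785e-04]
foot_knob {'extent': [366.5, 136.8, 403.8, 176.7], 'conf': 0.68}
shelf {'extent': [340.5, 2.9, 434.6, 176.2], 'conf': 0.84}
```

View pics/w2.png

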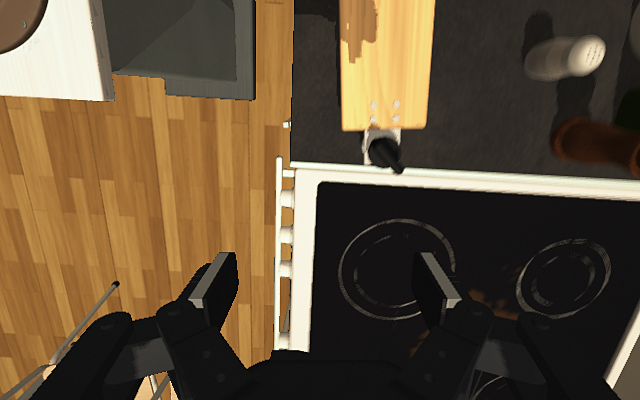

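The foot end of the shelf has corners at (341,130) and (427,130). The wing knob is at (384,150), with the wing pointing to lower right. Next I go to the level.

>>> arm_command(commands=[{"tx": -0.03,"ty": 0.88,"tz": -0.2,"rx": 0,"ry": 0,"rz": 0.26,"hand": 0},{"tx": -0.03,"ty": 0.88,"tz": -0.2,"rx": 0,"ry": 0,"rz": 0.26,"hand": 0},{"tx": -0.03,"ty": 0.88,"tz": -0.2,"rx": 0,"ry": 0,"rz": 0.26,"hand": 0},{"tx": -0.03,"ty": 0.88,"tz": -0.2,"rx": 0,"ry": 0,"rz": 0.26,"hand": 0},{"tx": -0.03,"ty": 0.88,"tz": -0.2,"rx": 0,"ry": 0,"rz": 0.26,"hand": 0},{"tx": -0.03,"ty": 0.88,"tz": -0.2,"rx": 0,"ry": 0,"rz": 0.26,"hand": 0},{"tx": -0.03,"ty": 0.88,"tz": -0.2,"rx": 0,"ry": 0,"rz": 0.26,"hand": 0},{"tx": -0.03,"ty": 0.88,"tz": -0.2,"rx": 0,"ry": 0,"rz": 0.26,"hand": 0}])

```text
t: 2.8
tcp_pos: [433.2, 177.3, 210.3]
orientation: [0.342, 0.94, -0.0, 0.0]
ft_force: [0.7, -1.3, -0.2]
finger_gap: 85.3
grasp_force: 0.0
```

Run:
```python
from h import *
M2=np.load("w2.npy",allow_pickle=True).item()
a,b=onz("wrist",(341,130),57,M2),onz("wrist",(427,130),57,M2);print("shelf end",a,b,np.linalg.norm(a-b),(a+b)/2)
print("knob",onz("wrist",(382,150),82,M2), onz("wrist",(398,170),93,M2))
s=bot.sense();print(s["t"],s["tcp_pos"],s["joint_pos"],R.from_quat(s["orientation"]).as_matrix()[:,0])
save("wrist","w3");M=bot.camera_model("wrist")
for r in bot.outline_of("wrist","level")[:1]:
    print(r["conf"],r["extent"]);np.save("lm.npy",r["pixels"])
    ys,xs=np.nonzero(r["pixels"]);rr=cv2.minAreaRect(np.c_[xs,ys].astype(np.float32));print(rr)
    for p in cv2.boxPoints(rr):print(onz("wrist",p,42,M))
```

```text
shelf end [ 468.33582941 -160.29972637   57.        ] [ 568.74240425 -151.72637589   57.        ] 100.77193364181443 [ 518.53911683 -156.01305113   57.        ]
knob [ 514.26796346 -175.49232911   82.        ] [ 532.67216593 -194.11283991   93.        ]
2.8 [433.18729223 177.33361575 210.26281127] [ 0.16409486  0.28471507 -0.76972236  1.980535    0.24091682  0.96756622
  0.14887379] [-0.76590811  0.64294926 -0.00101221]
0.88 [348.6, 0.1, 384.6, 164.9]
((367.0, 81.0), (162.0, 34.0), 90.0)
[326.54172386 301.03976303  42.        ]
[344.13504408 322.52595619  42.        ]
[453.35241695 243.12396492  42.        ]
[432.76342186 218.12576984  42.        ]
```

View pics/w3.png

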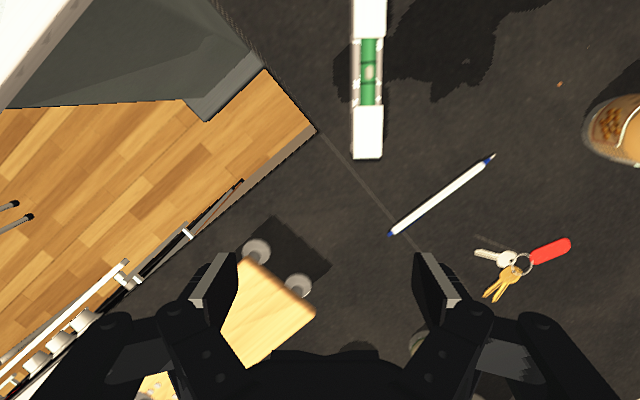

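The level runs vertically in the picture with its vial middle at about (369,71) and its near end at (367,158). The pen at (440,195) and the keys stay clear.

Run:
```python
from h import *
a,b=onz("wrist",(369,71),42),onz("wrist",(367,158),42)
d=a-b;print(a,b,np.linalg.norm(d),np.arctan2(d[1],d[0]))
for y in(50,130):
    print([onz("wrist",(x,y),42)[:2].round(1) for x in(354,385)])
```

```text
[379.54878735 276.64151413  42.        ] [440.00091132 229.14618146  42.        ] 76.87825387168463 2.4756516941308657
[array([358. , 276.7]), array([374.8, 297.3])]
[array([411.4, 235.6]), array([429.5, 257.7])]
```

>>> arm_command(commands=[{"tx": -0.104,"ty": 0.19,"tz": -0.12,"rx": 0,"ry": 0,"rz": 0.006,"hand": 0},{"tx": -0.104,"ty": 0.19,"tz": -0.12,"rx": 0,"ry": 0,"rz": 0.006,"hand": 0},{"tx": -0.104,"ty": 0.19,"tz": -0.12,"rx": 0,"ry": 0,"rz": 0.006,"hand": 0},{"tx": -0.104,"ty": 0.19,"tz": -0.12,"rx": 0,"ry": 0,"rz": 0.006,"hand": 0},{"tx": -0.104,"ty": 0.19,"tz": -0.12,"rx": 0,"ry": 0,"rz": 0.006,"hand": 0}])

```text
t: 3.4
tcp_pos: [381.4, 271.1, 150.5]
orientation: [0.332, 0.943, -0.001, 0.0]
ft_force: [-0.1, -0.0, 0.4]
finger_gap: 85.3
grasp_force: 0.0
```

Run:
```python
from h import *
s=bot.sense();print(s["t"],s["tcp_pos"])
save("wrist","w4")
im=np.hstack([cv2.imread("pics/w4.png")]);cv2.imwrite("pics/w4.png",im)
print(proj("wrist",[[382,271,42],[382,271,0]]),[proj("wrist",[[382+f*k*.78,271-f*k*.625,42]]) .round(0).tolist()for f in(1,-1) for k in (28,80)])
```

```text
3.4 [381.44453782 271.0758943  150.49196117]
[[324.01752241 200.9701451 ]
 [324.11516093 185.37744052]] [[[324.0, 233.0]], [[324.0, 287.0]], [[324.0, 166.0]], [[324.0, 94.0]]]
```

View pics/w4.png

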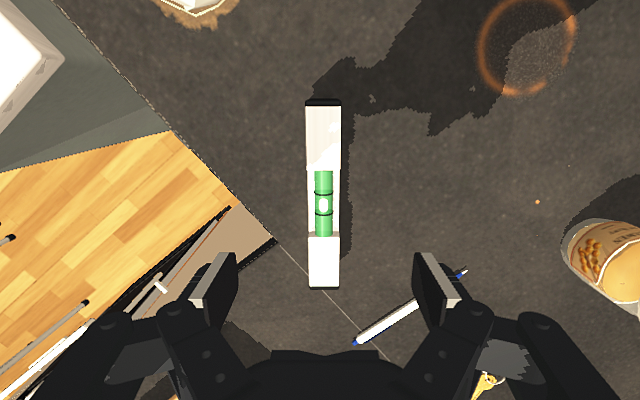

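The level is centred under the tool at (324,203), in line with it. The pen and the honey jar are clear of the fingers, so I go down and grip.

>>> arm_command(commands=[{"tx": 0,"ty": 0,"tz": -0.09,"rx": 0,"ry": 0,"rz": 0,"hand": 0},{"tx": 0,"ty": 0,"tz": -0.17,"rx": 0,"ry": 0,"rz": 0,"hand": 0},{"tx": 0,"ty": 0,"tz": -0.23,"rx": 0,"ry": 0,"rz": 0,"hand": 0},{"tx": 0,"ty": 0,"tz": -0.23,"rx": 0,"ry": 0,"rz": 0,"hand": 0},{"tx": 0,"ty": 0,"tz": -0.23,"rx": 0,"ry": 0,"rz": 0,"hand": 255},{"tx": 0,"ty": 0,"tz": -0.23,"rx": 0,"ry": 0,"rz": 0,"hand": 255},{"tx": 0,"ty": 0,"tz": -0.23,"rx": 0,"ry": 0,"rz": 0,"hand": 255},{"tx": 0,"ty": 0,"tz": -0.23,"rx": 0,"ry": 0,"rz": 0,"hand": 255}])

```text
t: 4.25
tcp_pos: [381.6, 272.4, 37.0]
orientation: [0.332, 0.943, 0.001, 0.001]
ft_force: [-1.2, 0.2, -0.6]
finger_gap: 28.3
grasp_force: 0.0
```

>>> arm_command(commands=[{"tx": 0,"ty": 0,"tz": 0,"rx": 0,"ry": 0,"rz": 0,"hand": 255},{"tx": 0,"ty": 0,"tz": 0,"rx": 0,"ry": 0,"rz": 0,"hand": 255},{"tx": 0,"ty": 0,"tz": 0,"rx": 0,"ry": 0,"rz": 0,"hand": 255},{"tx": 0,"ty": 0,"tz": 0,"rx": 0,"ry": 0,"rz": 0,"hand": 255}])

```text
t: 4.65
tcp_pos: [381.6, 272.4, 37.0]
orientation: [0.331, 0.943, 0.0, 0.001]
ft_force: [-1.7, -3.8, 11.7]
finger_gap: 24.7
grasp_force: 59.4
```

>>> arm_command(commands=[{"tx": 0,"ty": 0,"tz": 0.1,"rx": 0,"ry": 0,"rz": 0,"hand": 255},{"tx": 0,"ty": 0,"tz": 0.2,"rx": 0,"ry": 0,"rz": 0,"hand": 255},{"tx": 0,"ty": -0.05,"tz": 0.3,"rx": 0,"ry": 0,"rz": -0.04,"hand": 255},{"tx": 0.236,"ty": -0.64,"tz": 0.36,"rx": 0,"ry": 0,"rz": -0.254,"hand": 255},{"tx": 0.236,"ty": -0.64,"tz": 0.36,"rx": 0,"ry": 0,"rz": -0.254,"hand": 255},{"tx": 0.236,"ty": -0.64,"tz": 0.36,"rx": 0,"ry": 0,"rz": -0.254,"hand": 255},{"tx": 0.236,"ty": -0.64,"tz": 0.36,"rx": 0,"ry": 0,"rz": -0.254,"hand": 255},{"tx": 0.236,"ty": -0.64,"tz": 0.36,"rx": 0,"ry": 0,"rz": -0.254,"hand": 255}])

```text
t: 5.45
tcp_pos: [472.5, 16.9, 208.7]
orientation: [0.674, 0.739, 0.0, 0.001]
ft_force: [0.5, 1.0, -3.2]
finger_gap: 24.7
grasp_force: 61.0
```

>>> arm_command(commands=[{"tx": 0.03,"ty": -0.18,"tz": 0.0,"rx": 0,"ry": 0,"rz": -0.03,"hand": 255},{"tx": 0.03,"ty": -0.18,"tz": 0.0,"rx": 0,"ry": 0,"rz": -0.03,"hand": 255},{"tx": 0.03,"ty": -0.18,"tz": 0.0,"rx": 0,"ry": 0,"rz": -0.03,"hand": 255},{"tx": 0.03,"ty": -0.18,"tz": 0.0,"rx": 0,"ry": 0,"rz": -0.03,"hand": 255}])

```text
t: 5.85
tcp_pos: [486.9, -71.8, 207.8]
orientation: [0.707, 0.707, -0.0, -0.0]
ft_force: [-0.6, 0.7, -1.9]
finger_gap: 24.8
grasp_force: 61.0
```

Run:
```python
from h import *
s=bot.sense();print(s["t"],s["tcp_pos"],R.from_quat(s["orientation"]).as_matrix()[:,0],s["dq"].round(3),s["joint_pos"])
save("wrist","w5")
print(proj("wrist",[[500,-52,60],[512,-198,82],[470,-50,60],[560,-45,60]]))
np.save("w5.npy",bot.camera_model("wrist"),allow_pickle=True)
```

```text
5.85 [486.93168604 -71.84207578 207.78400005] [-9.86671692e-04  9.99999461e-01  3.22627493e-04] [-0.033 -0.007 -0.037  0.008 -0.008 -0.002 -0.008] [ 0.45100905  0.2785791  -0.47769181  1.94369665  0.15506092  0.95528379
 -0.09989115]
[[338.86226521 167.16564157]
 [349.22103333 318.70493891]
 [305.11459073 164.81693692]
 [406.90900762 159.75716393]]
```

View pics/w5.png

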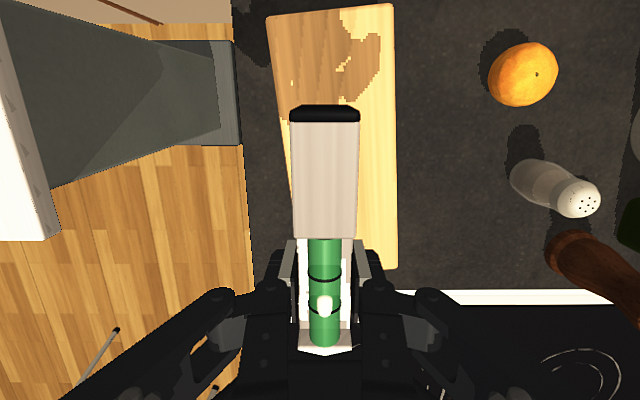

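The shelf's plain end shows corners at (265,17) and (392,4), and its foot-end corner is at (398,268). The level is held straight.

Run:
```python
from h import *
M=np.load("w5.npy",allow_pickle=True).item()
a,b,c=[onz("wrist",p,z,M) for p,z in(((265,17),63),((392,4),63),((398,268),57))]
print(a,b,c,np.linalg.norm(a-b),np.linalg.norm(b-c))
d=(b-c)[:2];print("yaw",np.arctan2(d[1],d[0]),"mid",(a+c)/2)
```

```text
[441.38982961  65.61565311  63.        ] [537.40920478  74.75286033  63.        ] [ 561.90644372 -156.69800151   57.        ] 96.45314387499302 232.82099596745428
yaw 1.6762458014623354 mid [501.64813666 -45.5411742   60.        ]
```

>>> arm_command(commands=[{"tx": 0.028,"ty": 0.05,"tz": -0.04,"rx": 0.01,"ry": 0,"rz": 0.032,"hand": 255},{"tx": 0.028,"ty": 0.05,"tz": -0.1,"rx": 0.01,"ry": 0,"rz": 0.032,"hand": 255},{"tx": 0.028,"ty": 0.05,"tz": -0.16,"rx": 0.01,"ry": 0,"rz": 0.032,"hand": 255},{"tx": 0.028,"ty": 0.05,"tz": -0.2,"rx": 0.01,"ry": 0,"rz": 0.032,"hand": 255},{"tx": 0.028,"ty": 0.05,"tz": -0.21,"rx": 0.01,"ry": 0,"rz": 0.032,"hand": 255},{"tx": 0.028,"ty": 0.05,"tz": -0.21,"rx": 0.01,"ry": 0,"rz": 0.032,"hand": 255},{"tx": 0.028,"ty": 0.05,"tz": -0.21,"rx": 0.01,"ry": 0,"rz": 0.032,"hand": 255}])

```text
t: 6.6
tcp_pos: [502.1, -45.3, 104.0]
orientation: [0.669, 0.743, 0.012, -0.011]
ft_force: [-0.4, 0.1, -1.1]
finger_gap: 24.6
grasp_force: 60.9
```

>>> arm_command(commands=[{"tx": 0,"ty": 0,"tz": -0.004,"rx": 0,"ry": 0,"rz": 0,"hand": 255},{"tx": 0,"ty": 0,"tz": -0.004,"rx": 0,"ry": 0,"rz": 0,"hand": 255},{"tx": 0,"ty": 0,"tz": -0.004,"rx": 0,"ry": 0,"rz": 0,"hand": 255}])

```text
t: 6.9
tcp_pos: [501.6, -46.2, 101.4]
orientation: [0.669, 0.743, 0.011, -0.011]
ft_force: [0.1, 0.0, -2.6]
finger_gap: 24.6
grasp_force: 60.9
```

>>> arm_command(commands=[{"tx": 0,"ty": 0,"tz": -0.004,"rx": 0,"ry": 0,"rz": 0,"hand": 255},{"tx": 0,"ty": 0,"tz": -0.004,"rx": 0,"ry": 0,"rz": 0,"hand": 255},{"tx": 0,"ty": 0,"tz": -0.004,"rx": 0,"ry": 0,"rz": 0,"hand": 255}])

```text
t: 7.2
tcp_pos: [501.3, -46.1, 98.8]
orientation: [0.669, 0.743, 0.011, -0.011]
ft_force: [-0.1, 0.2, -3.3]
finger_gap: 24.3
grasp_force: 60.9
```

>>> arm_command(commands=[{"tx": 0,"ty": 0,"tz": -0.003,"rx": 0,"ry": 0,"rz": 0,"hand": 255},{"tx": 0,"ty": 0,"tz": -0.003,"rx": 0,"ry": 0,"rz": 0,"hand": 255},{"tx": 0,"ty": 0,"tz": -0.003,"rx": 0,"ry": 0,"rz": 0,"hand": 255}])

```text
t: 7.5
tcp_pos: [501.3, -46.1, 97.2]
orientation: [0.669, 0.743, 0.011, -0.011]
ft_force: [-0.2, -0.0, -2.8]
finger_gap: 24.4
grasp_force: 60.9
```

>>> arm_command(commands=[{"tx": 0,"ty": 0,"tz": -0.003,"rx": 0,"ry": 0,"rz": 0,"hand": 255},{"tx": 0,"ty": 0,"tz": -0.003,"rx": 0,"ry": 0,"rz": 0,"hand": 255},{"tx": 0,"ty": 0,"tz": -0.003,"rx": 0,"ry": 0,"rz": 0,"hand": 255}])

```text
t: 7.8
tcp_pos: [501.3, -46.1, 95.8]
orientation: [0.669, 0.743, 0.011, -0.011]
ft_force: [0.2, -0.3, -2.8]
finger_gap: 24.7
grasp_force: 61.0
```

>>> arm_command(commands=[{"tx": 0,"ty": 0,"tz": -0.003,"rx": 0,"ry": 0,"rz": 0,"hand": 255},{"tx": 0,"ty": 0,"tz": -0.003,"rx": 0,"ry": 0,"rz": 0,"hand": 255},{"tx": 0,"ty": 0,"tz": -0.003,"rx": 0,"ry": 0,"rz": 0,"hand": 255}])

```text
t: 8.1
tcp_pos: [501.6, -46.2, 94.9]
orientation: [0.669, 0.743, 0.011, -0.011]
ft_force: [-2.2, -1.7, 5.1]
finger_gap: 24.5
grasp_force: 62.1
```

Run:
```python
from h import *
b=save("side","s2");a=save("scene","s1")
c=lambda im,x,y:cv2.resize(im[y:y+130,x:x+160],None,fx=4,fy=4,interpolation=cv2.INTER_CUBIC)
cv2.imwrite("pics/s12.png",np.vstack([cv2.resize(c(a,280,200),(369,300)),cv2.resize(c(b,250,180),(369,300))])[:,:,::-1])
```

```text
(no output)
```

View pics/s12.png

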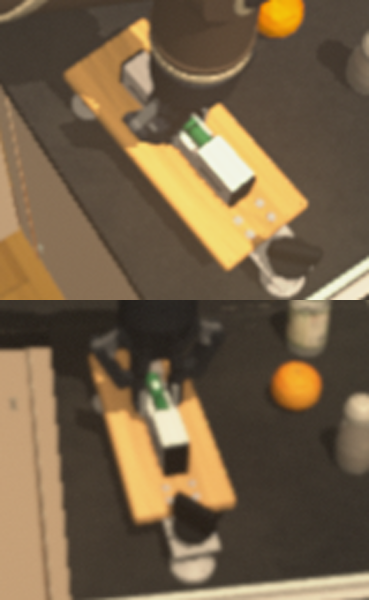

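Contact shows as about 8 N, and the level lies on the middle of the board in both pictures. I let go and rise.

>>> arm_command(commands=[{"tx": 0,"ty": 0,"tz": 0,"rx": 0,"ry": 0,"rz": 0,"hand": 0},{"tx": 0,"ty": 0,"tz": 0,"rx": 0,"ry": 0,"rz": 0,"hand": 0},{"tx": 0,"ty": 0,"tz": 0,"rx": 0,"ry": 0,"rz": 0,"hand": 0},{"tx": 0,"ty": 0,"tz": 0,"rx": 0,"ry": 0,"rz": 0,"hand": 0},{"tx": 0,"ty": 0,"tz": 0,"rx": 0,"ry": 0,"rz": 0,"hand": 0},{"tx": 0,"ty": 0,"tz": 0.1,"rx": -0.01,"ry": 0,"rz": 0,"hand": 0},{"tx": 0,"ty": 0,"tz": 0.2,"rx": -0.01,"ry": 0,"rz": 0,"hand": 0},{"tx": 0,"ty": 0,"tz": 0.28,"rx": -0.01,"ry": 0,"rz": 0,"hand": 0}])

```text
t: 9.0
tcp_pos: [501.6, -45.5, 236.8]
orientation: [0.669, 0.743, -0.0, -0.0]
ft_force: [0.2, -0.0, 0.0]
finger_gap: 85.3
grasp_force: 0.0
```

>>> arm_command(commands=[{"tx": 0,"ty": -0.16,"tz": 0,"rx": 0,"ry": 0,"rz": 0,"hand": 0},{"tx": 0,"ty": -0.16,"tz": 0,"rx": 0,"ry": 0,"rz": 0,"hand": 0},{"tx": 0,"ty": -0.16,"tz": 0,"rx": 0,"ry": 0,"rz": 0,"hand": 0},{"tx": 0,"ty": -0.16,"tz": 0,"rx": 0,"ry": 0,"rz": 0,"hand": 0}])

```text
t: 9.4
tcp_pos: [501.1, -126.4, 234.2]
orientation: [0.67, 0.742, -0.0, -0.001]
ft_force: [-0.4, 1.7, -0.3]
finger_gap: 85.5
grasp_force: 0.0
```

Run:
```python
from h import *
s=bot.sense();print(s["t"],s["tcp_pos"],R.from_quat(s["orientation"]).as_matrix()[:,0],s["joint_pos"],s["ft_force"])
save("wrist","w6")
np.save("w6.npy",bot.camera_model("wrist"),allow_pickle=True)
print(proj("wrist",[[515,-193,80],[500.5,-47,100]]))
```

```text
9.4 [ 501.10637628 -126.44030663  234.16668887] [-1.01933287e-01  9.94791106e-01  5.09541493e-04] [ 0.53559134  0.2887787  -0.46226744  1.8580142   0.14846887  1.03045434
  0.11507018] [-0.39331109  1.69149532 -0.30690712]
[[330.92371533 250.78646849]
 [333.81721391  97.37298101]]
```

View pics/w6.png

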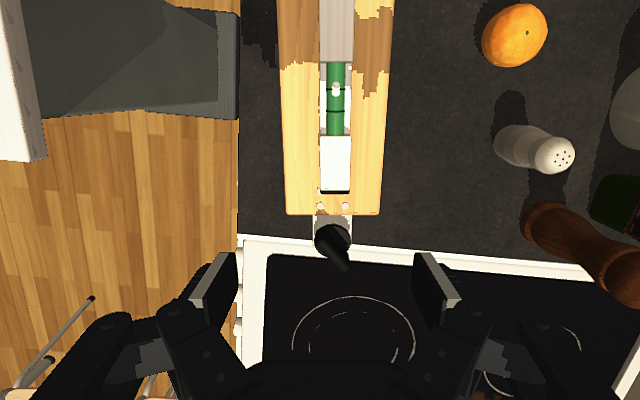

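The level lies along the shelf with its vial middle at about (335,98). The bubble at (336,89) has run towards the high end. The wing goes from (320,235) to (346,268), so I zoom in there.

Run:
```python
from h import *
im=cv2.imread("pics/w6.png")[200:290,290:380]
im=cv2.convertScaleAbs(im,alpha=2.2,beta=25)
cv2.imwrite("pics/k.png",cv2.resize(im,None,fx=6,fy=6,interpolation=cv2.INTER_CUBIC))
M=np.load("w6.npy",allow_pickle=True).item()
print(onz("wrist",(287,213),57,M),onz("wrist",(379,213),57,M))
for x,y,z in((515,-193,93),(515,-193,80),(515,-193,64)): print(proj("wrist",[[x,y,z]],M))
```

```text
[ 466.52109752 -166.59611871   57.        ] [ 561.58543911 -156.49414059   57.        ]
[[331.17500751 257.47608744]]
[[330.92371533 250.78646849]]
[[330.64088095 243.258612  ]]
```

View pics/k.png

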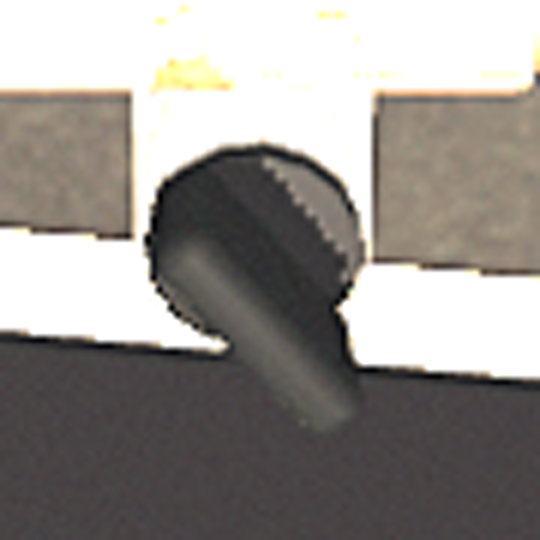

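Run:
```python
from h import *
M=np.load("w6.npy",allow_pickle=True).item()
a,b=onz("wrist",(320.3,241.5),92,M),onz("wrist",(346.2,269.5),92,M);d=b-a
print(a,b,(a+b)/2,np.linalg.norm(d),np.arctan2(d[1],d[0]))
```

```text
[ 502.93726725 -177.636781     92.        ] [ 531.18636006 -205.27793044   92.        ] [ 517.06181365 -191.45735572   92.        ] 39.52270723039958 -0.7745211413466638
```

>>> arm_command(commands=[{"tx": 0.032,"ty": -0.13,"tz": -0.14,"rx": 0,"ry": 0,"rz": 0.221,"hand": 0},{"tx": 0.032,"ty": -0.13,"tz": -0.14,"rx": 0,"ry": 0,"rz": 0.221,"hand": 0},{"tx": 0.032,"ty": -0.13,"tz": -0.14,"rx": 0,"ry": 0,"rz": 0.221,"hand": 0},{"tx": 0.032,"ty": -0.13,"tz": -0.14,"rx": 0,"ry": 0,"rz": 0.221,"hand": 0},{"tx": 0.032,"ty": -0.13,"tz": -0.14,"rx": 0,"ry": 0,"rz": 0.221,"hand": 0},{"tx": 0.032,"ty": -0.13,"tz": -0.14,"rx": 0,"ry": 0,"rz": 0.221,"hand": 0},{"tx": 0.032,"ty": -0.13,"tz": -0.14,"rx": 0,"ry": 0,"rz": 0.221,"hand": 0}])

```text
t: 10.15
tcp_pos: [517.5, -190.0, 164.3]
orientation: [0.377, 0.926, -0.0, -0.0]
ft_force: [0.1, -0.1, -0.7]
finger_gap: 85.6
grasp_force: 0.0
```

Run:
```python
from h import *
s=bot.sense();print(s["t"],s["tcp_pos"],s["joint_pos"],s["ft_force"])
x=R.from_quat(s["orientation"]).as_matrix()[:,0];print(np.arctan2(x[1],x[0]))
save("wrist","w7")
a=np.array([517,-191.5,90]);d=np.array([np.cos(2.367),np.sin(2.367),0])*20
print(proj("wrist",[a,a+d,a-d]))
```

```text
10.15 [ 517.5493731  -189.98646141  164.25696096] [ 0.69067447  0.44659651 -0.5540911   1.84724006  0.28840018  0.92908829
  0.80228392] [ 0.10156398 -0.07157482 -0.71103199]
2.367414982871784
[[321.81549769 219.30841984]
 [321.78157691 191.36414626]
 [321.84780345 245.58324807]]
```

View pics/w7.png

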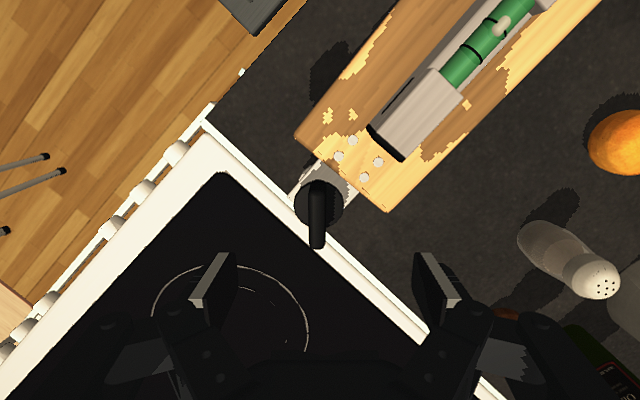

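The wing top runs from (318,185) to (318,247), in line with the tool and about 3 mm off centre. I correct this, go down and grip.

>>> arm_command(commands=[{"tx": -0.007,"ty": -0.004,"tz": -0.07,"rx": 0,"ry": 0,"rz": 0,"hand": 0},{"tx": -0.007,"ty": -0.004,"tz": -0.12,"rx": 0,"ry": 0,"rz": 0,"hand": 0},{"tx": -0.007,"ty": -0.004,"tz": -0.148,"rx": 0,"ry": 0,"rz": 0,"hand": 0},{"tx": -0.007,"ty": -0.004,"tz": -0.148,"rx": 0,"ry": 0,"rz": 0,"hand": 0},{"tx": -0.007,"ty": -0.004,"tz": -0.148,"rx": 0,"ry": 0,"rz": 0,"hand": 100},{"tx": -0.007,"ty": -0.004,"tz": -0.148,"rx": 0,"ry": 0,"rz": 0,"hand": 150}])

```text
t: 10.8
tcp_pos: [514.8, -193.1, 91.6]
orientation: [0.377, 0.926, -0.001, 0.001]
ft_force: [-0.3, -0.7, 0.4]
finger_gap: 59.2
grasp_force: 0.0
```

>>> arm_command(commands=[{"tx": 0,"ty": 0,"tz": 0,"rx": 0,"ry": 0,"rz": 0,"hand": 255},{"tx": 0,"ty": 0,"tz": 0,"rx": 0,"ry": 0,"rz": 0,"hand": 255},{"tx": 0,"ty": 0,"tz": 0,"rx": 0,"ry": 0,"rz": 0,"hand": 255},{"tx": 0,"ty": 0,"tz": 0,"rx": 0,"ry": 0,"rz": 0,"hand": 255},{"tx": 0,"ty": 0,"tz": 0,"rx": 0,"ry": 0,"rz": 0,"hand": 255}])

```text
t: 11.3
tcp_pos: [514.2, -193.4, 90.7]
orientation: [0.377, 0.926, -0.001, 0.0]
ft_force: [-0.6, -1.5, 1.6]
finger_gap: 10.9
grasp_force: 62.5
```

>>> arm_command(commands=[{"tx": 0,"ty": 0,"tz": 0.0025,"rx": 0,"ry": 0,"rz": -0.045,"hand": 255},{"tx": 0,"ty": 0,"tz": 0.005,"rx": 0,"ry": 0,"rz": -0.09,"hand": 255},{"tx": 0,"ty": 0,"tz": 0.0075,"rx": 0,"ry": 0,"rz": -0.135,"hand": 255},{"tx": 0,"ty": 0,"tz": 0.01,"rx": 0,"ry": 0,"rz": -0.18,"hand": 255},{"tx": 0,"ty": 0,"tz": 0.0125,"rx": 0,"ry": 0,"rz": -0.225,"hand": 255},{"tx": 0,"ty": 0,"tz": 0.015,"rx": 0,"ry": 0,"rz": -0.27,"hand": 255},{"tx": 0,"ty": 0,"tz": 0.0155,"rx": 0,"ry": 0,"rz": -0.286,"hand": 255},{"tx": 0,"ty": 0,"tz": 0.0155,"rx": 0,"ry": 0,"rz": -0.286,"hand": 255}])

```text
t: 12.1
tcp_pos: [514.1, -192.2, 98.1]
orientation: [0.741, 0.671, -0.0, -0.001]
ft_force: [1.6, 2.1, -0.6]
finger_gap: 10.7
grasp_force: 61.9
```

>>> arm_command(commands=[{"tx": 0,"ty": 0,"tz": 0,"rx": 0,"ry": 0,"rz": 0,"hand": 255},{"tx": 0,"ty": 0,"tz": 0,"rx": 0,"ry": 0,"rz": 0,"hand": 255},{"tx": 0,"ty": 0,"tz": 0,"rx": 0,"ry": 0,"rz": 0,"hand": 255},{"tx": 0,"ty": 0,"tz": 0,"rx": 0,"ry": 0,"rz": 0,"hand": 255}])

```text
t: 12.5
tcp_pos: [514.0, -192.3, 97.9]
orientation: [0.741, 0.671, -0.0, -0.001]
ft_force: [1.6, 4.9, -0.5]
finger_gap: 11.0
grasp_force: 61.9
```

```bash
cat > bub.py <<'E'
from h import *
# measure bubble: vial strip along level direction, from the wrist camera, averaged
def bub(n,name,z=95):
    M=bot.camera_model("wrist")
    im=np.mean([bot.get_image("wrist").astype(float) for _ in range(n)],0)
    cv2.imwrite(f"pics/{name}.png",im[:,:,::-1]);np.savez(f"{name}.npz",im=im,M=M)
    return im,M
if __name__=="__main__":
    import sys
    im,M=bub(int(sys.argv[1]),sys.argv[2])
    s=bot.sense();x=R.from_quat(s["orientation"]).as_matrix()[:,0]
    print(s["t"],s["tcp_pos"],np.arctan2(x[1],x[0]),s["ft_force"],s["torque"],s["finger_gap"])
    print(proj("wrist",[[500,-47,100],[508,-127,100],[492,33,100]],M))
E
python3 bub.py 6 w8
```

```text
12.8 [ 513.98047894 -192.28915601   97.94657403] 1.4715654350421294 [ 2.20750255  4.74048886 -1.21594795] [ 0.67905341 -0.35127859 -0.16308368] 10.93247714539603
[[ 229.29816742 -123.42599957]
 [ 291.05387754  141.31352945]
 [ 132.60358692 -541.96542453]][ WARN:0@4.221] global loadsave.cpp:1063 imwrite_ Unsupported depth image for selected encoder is fallbacked to CV_8U.
```

View pics/w8.png

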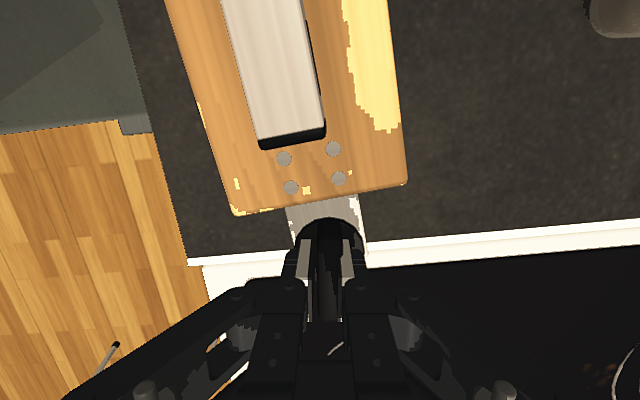

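>>> arm_command(commands=[{"tx": 0,"ty": 0,"tz": 0,"rx": 0,"ry": 0,"rz": 0,"hand": 0},{"tx": 0,"ty": 0,"tz": 0,"rx": 0,"ry": 0,"rz": 0,"hand": 0},{"tx": 0,"ty": 0,"tz": 0,"rx": 0,"ry": 0,"rz": 0,"hand": 0},{"tx": 0,"ty": 0,"tz": 0,"rx": 0,"ry": 0,"rz": 0,"hand": 0},{"tx": 0,"ty": 0,"tz": 0.08,"rx": 0,"ry": 0,"rz": 0,"hand": 0},{"tx": 0,"ty": 0,"tz": 0.16,"rx": 0,"ry": 0,"rz": 0,"hand": 0},{"tx": -0.01,"ty": 0.08,"tz": 0.19,"rx": 0,"ry": 0,"rz": 0.03,"hand": 0},{"tx": -0.02,"ty": 0.16,"tz": 0.19,"rx": 0,"ry": 0,"rz": 0.064,"hand": 0}])

```text
t: 13.6
tcp_pos: [505.2, -113.6, 195.9]
orientation: [0.67, 0.742, 0.001, 0.002]
ft_force: [0.3, 0.4, 0.2]
finger_gap: 85.4
grasp_force: 0.0
```

>>> arm_command(commands=[{"tx": -0.006,"ty": 0.13,"tz": -0.016,"rx": 0,"ry": 0,"rz": 0,"hand": 0},{"tx": -0.006,"ty": 0.13,"tz": -0.016,"rx": 0,"ry": 0,"rz": 0,"hand": 0},{"tx": -0.006,"ty": 0.13,"tz": -0.016,"rx": 0,"ry": 0,"rz": 0,"hand": 0},{"tx": -0.006,"ty": 0.13,"tz": -0.016,"rx": 0,"ry": 0,"rz": 0,"hand": 0},{"tx": -0.006,"ty": 0.13,"tz": -0.016,"rx": 0,"ry": 0,"rz": 0,"hand": 0},{"tx": -0.006,"ty": 0.13,"tz": -0.016,"rx": 0,"ry": 0,"rz": 0,"hand": 0}])

```text
t: 14.2
tcp_pos: [500.9, -49.6, 185.0]
orientation: [0.672, 0.741, -0.001, -0.0]
ft_force: [1.2, 0.6, 0.4]
finger_gap: 85.6
grasp_force: 0.0
```

```bash
cat > vial.py <<'E'
from h import *
import sys
n,name=int(sys.argv[1]),sys.argv[2]
M=bot.camera_model("wrist")
ims=[bot.get_image("wrist") for _ in range(n)]
np.savez(name,im=np.array(ims),M=M)
s=bot.sense();x=R.from_quat(s["orientation"]).as_matrix()[:,0]
print(s["t"],s["tcp_pos"],np.arctan2(x[1],x[0]),s["dq"].round(3))
im=np.mean(ims,0)
sat=(im[:,:,1]-im[:,:,0]>35)&(im[:,:,1]-im[:,:,2]>20)
k,lab,st,ce=cv2.connectedComponentsWithStats(sat.astype(np.uint8))
for i in np.argsort(-st[1:,4])[:5]+1: print(st[i],ce[i].round(1))
m=bot.outline_of("wrist","level")
if m: print("level",m[0]["conf"],m[0]["extent"])
E
python3 vial.py 2 v1.npz
```

```text
14.3 [500.8725471  -49.12418085 185.03172495] 1.6696777221553796 [-0.004  0.001 -0.005  0.001  0.    -0.    -0.004]
[316 175  20  27 513] [325.6 187.4]
[317 224  19  25 433] [326.  235.7]
[316 202  20  22 259] [325.8 213.5]
level 0.95 [307.0, 93.2, 346.7, 309.6]
```

Run:
```python
from h import *
im=np.load("v1.npz")["im"].astype(float)
for f in im:
    g=f[:,322:330].mean(1); print(g[172:254].round(0).astype(int).tolist()[0:0], [tuple(v) for v in g[192:234].round(0).astype(int)])
```

```text
[] [(np.int64(100), np.int64(174), np.int64(100)), (np.int64(101), np.int64(174), np.int64(100)), (np.int64(102), np.int64(176), np.int64(101)), (np.int64(94), np.int64(169), np.int64(95)), (np.int64(84), np.int64(159), np.int64(86)), (np.int64(83), np.int64(158), np.int64(85)), (np.int64(84), np.int64(159), np.int64(86)), (np.int64(85), np.int64(162), np.int64(88)), (np.int64(90), np.int64(174), np.int64(93)), (np.int64(39), np.int64(66), np.int64(39)), (np.int64(13), np.int64(11), np.int64(13)), (np.int64(173), np.int64(203), np.int64(139)), (np.int64(244), np.int64(245), np.int64(216)), (np.int64(255), np.int64(253), np.int64(236)), (np.int64(253), np.int64(254), np.int64(242)), (np.int64(253), np.int64(254), np.int64(245)), (np.int64(253), np.int64(254), np.int64(244)), (np.int64(253), np.int64(254), np.int64(244)), (np.int64(253), np.int64(254), np.int64(244)), (np.int64(253), np.int64(254), np.int64(244)), (np.int64(253), np.int64(254), np.int64(244)), (np.int64(253), np.int64(254), np.int64(244)), (np.int64(253), np.int64(255), np.int64(246)), (np.int64(252), np.int64(252), np
[... 2085 characters left out ...]
nt64(109)), (np.int64(76), np.int64(156), np.int64(80)), (np.int64(84), np.int64(159), np.int64(86)), (np.int64(86), np.int64(161), np.int64(88)), (np.int64(89), np.int64(169), np.int64(92)), (np.int64(66), np.int64(123), np.int64(68)), (np.int64(33), np.int64(34), np.int64(29)), (np.int64(63), np.int64(92), np.int64(58)), (np.int64(102), np.int64(176), np.int64(100)), (np.int64(105), np.int64(180), np.int64(103)), (np.int64(102), np.int64(176), np.int64(101)), (np.int64(103), np.int64(176), np.int64(101)), (np.int64(102), np.int64(176), np.int64(101)), (np.int64(103), np.int64(176), np.int64(101)), (np.int64(103), np.int64(176), np.int64(101)), (np.int64(102), np.int64(176), np.int64(101))]
```

>>> arm_command(commands=[{"tx": 0.026,"ty": -0.286,"tz": 0,"rx": 0,"ry": 0,"rz": -0.063,"hand": 0},{"tx": 0.026,"ty": -0.286,"tz": 0,"rx": 0,"ry": 0,"rz": -0.063,"hand": 0},{"tx": 0.026,"ty": -0.286,"tz": 0,"rx": 0,"ry": 0,"rz": -0.063,"hand": 0},{"tx": 0.026,"ty": -0.286,"tz": 0,"rx": 0,"ry": 0,"rz": -0.063,"hand": 0},{"tx": 0.026,"ty": -0.286,"tz": -0.08,"rx": 0,"ry": 0,"rz": -0.063,"hand": 0},{"tx": 0.026,"ty": -0.286,"tz": -0.15,"rx": 0,"ry": 0,"rz": -0.063,"hand": 0},{"tx": 0.026,"ty": -0.286,"tz": -0.173,"rx": 0,"ry": 0,"rz": -0.063,"hand": 0},{"tx": 0.026,"ty": -0.286,"tz": -0.173,"rx": 0,"ry": 0,"rz": -0.063,"hand": 100}])

```text
t: 15.15
tcp_pos: [512.8, -190.5, 97.2]
orientation: [0.741, 0.672, -0.001, -0.002]
ft_force: [-1.0, 0.3, 0.3]
finger_gap: 73.1
grasp_force: 0.0
```

>>> arm_command(commands=[{"tx": 0,"ty": 0,"tz": 0,"rx": 0,"ry": 0,"rz": 0,"hand": 255},{"tx": 0,"ty": 0,"tz": 0,"rx": 0,"ry": 0,"rz": 0,"hand": 255},{"tx": 0,"ty": 0,"tz": 0,"rx": 0,"ry": 0,"rz": 0,"hand": 255},{"tx": 0,"ty": 0,"tz": 0,"rx": 0,"ry": 0,"rz": 0,"hand": 255},{"tx": 0,"ty": 0,"tz": 0,"rx": 0,"ry": 0,"rz": 0,"hand": 255},{"tx": 0,"ty": 0,"tz": 0,"rx": 0,"ry": 0,"rz": 0,"hand": 255}])

```text
t: 15.75
tcp_pos: [514.7, -191.4, 99.2]
orientation: [0.741, 0.672, 0.0, 0.0]
ft_force: [2.6, -1.2, 2.4]
finger_gap: 10.8
grasp_force: 62.6
```

>>> arm_command(commands=[{"tx": 0,"ty": 0,"tz": 0.002,"rx": 0,"ry": 0,"rz": -0.036,"hand": 255},{"tx": 0,"ty": 0,"tz": 0.004,"rx": 0,"ry": 0,"rz": -0.072,"hand": 255},{"tx": 0,"ty": 0,"tz": 0.006,"rx": 0,"ry": 0,"rz": -0.108,"hand": 255},{"tx": 0,"ty": 0,"tz": 0.006,"rx": 0,"ry": 0,"rz": -0.108,"hand": 255},{"tx": 0,"ty": 0,"tz": 0.006,"rx": 0,"ry": 0,"rz": -0.108,"hand": 255},{"tx": 0,"ty": 0,"tz": 0.006,"rx": 0,"ry": 0,"rz": -0.108,"hand": 0},{"tx": 0,"ty": 0,"tz": 0.006,"rx": 0,"ry": 0,"rz": -0.108,"hand": 0},{"tx": 0,"ty": 0,"tz": 0.006,"rx": 0,"ry": 0,"rz": -0.108,"hand": 0}])

```text
t: 16.55
tcp_pos: [512.9, -190.8, 101.1]
orientation: [0.843, 0.538, -0.001, -0.002]
ft_force: [-0.1, -0.1, -0.1]
finger_gap: 53.9
grasp_force: 0.0
```

>>> arm_command(commands=[{"tx": 0,"ty": 0,"tz": 0,"rx": 0,"ry": 0,"rz": 0,"hand": 0},{"tx": 0,"ty": 0,"tz": 0.08,"rx": 0,"ry": 0,"rz": 0,"hand": 0},{"tx": 0,"ty": 0,"tz": 0.16,"rx": 0,"ry": 0,"rz": 0,"hand": 0},{"tx": -0.027,"ty": 0.286,"tz": 0.168,"rx": 0,"ry": 0,"rz": 0.172,"hand": 0},{"tx": -0.027,"ty": 0.286,"tz": 0.168,"rx": 0,"ry": 0,"rz": 0.172,"hand": 0},{"tx": -0.027,"ty": 0.286,"tz": 0.168,"rx": 0,"ry": 0,"rz": 0.172,"hand": 0},{"tx": -0.027,"ty": 0.286,"tz": 0.168,"rx": 0,"ry": 0,"rz": 0.172,"hand": 0},{"tx": -0.027,"ty": 0.286,"tz": 0.168,"rx": 0,"ry": 0,"rz": 0.172,"hand": 0}])

```text
t: 17.35
tcp_pos: [500.1, -46.9, 185.7]
orientation: [0.668, 0.744, -0.001, -0.001]
ft_force: [0.1, -0.5, 0.0]
finger_gap: 85.5
grasp_force: 0.0
```

>>> arm_command(commands=[{"tx": 0,"ty": 0,"tz": 0,"rx": 0,"ry": 0,"rz": 0,"hand": 0},{"tx": 0,"ty": 0,"tz": 0,"rx": 0,"ry": 0,"rz": 0,"hand": 0},{"tx": 0,"ty": 0,"tz": 0,"rx": 0,"ry": 0,"rz": 0,"hand": 0},{"tx": 0,"ty": 0,"tz": 0,"rx": 0,"ry": 0,"rz": 0,"hand": 0},{"tx": 0,"ty": 0,"tz": 0,"rx": 0,"ry": 0,"rz": 0,"hand": 0}])

```text
t: 17.85
tcp_pos: [500.3, -48.4, 185.5]
orientation: [0.67, 0.742, -0.001, -0.001]
ft_force: [0.3, -0.4, -0.2]
finger_gap: 85.7
grasp_force: 0.0
```

```bash
python3 vial.py 5 v2.npz
python3 - <<'E'
import numpy as np
for f in np.load("v2.npz")["im"].astype(float):
    print(f[190:240,322:330].mean((1,2)).round().astype(int).tolist())
E
```

```text
18.1 [500.33352644 -48.11695524 185.53049022] 1.6744329343533213 [-0.001  0.     0.     0.     0.    -0.    -0.001]
[317 176  21  27 517] [326.6 188.5]
[317 225  20  25 429] [326.7 237. ]
[317 203  20  22 276] [326.5 212.8]
level 0.84 [307.2, 94.3, 348.0, 310.4]
[121, 122, 122, 122, 122, 124, 121, 108, 106, 107, 109, 114, 54, 20, 119, 125, 118, 122, 200, 230, 236, 240, 241, 241, 241, 241, 241, 241, 241, 238, 232, 207, 145, 109, 79, 30, 76, 125, 127, 125, 124, 125, 124, 124, 125, 124, 124, 124, 124, 124]
[122, 122, 122, 122, 122, 123, 121, 108, 106, 107, 108, 116, 57, 20, 105, 123, 119, 119, 192, 223, 235, 240, 241, 241, 241, 241, 241, 241, 241, 239, 232, 215, 159, 110, 84, 32, 69, 124, 127, 125, 125, 124, 124, 125, 124, 125, 125, 124, 124, 125]
[122, 122, 122, 122, 122, 122, 124, 109, 106, 107, 108, 115, 69, 23, 97, 123, 120, 112, 186, 222, 235, 240, 242, 241, 241, 241, 241, 241, 242, 240, 233, 216, 168, 113, 94, 37, 55, 123, 128, 125, 125, 125, 124, 124, 124, 124, 125, 125, 125, 124]
[122, 122, 122, 122, 122, 122, 125, 109, 106, 107, 108, 115, 68, 23, 94, 122, 120, 112, 185, 222, 234, 240, 242, 241, 241, 241, 241, 241, 242, 240, 233, 219, 174, 113, 106, 40, 48, 122, 128, 125, 124, 125, 124, 125, 125, 124, 124, 125, 124, 125]
[122, 122, 122, 122, 122, 122, 124, 109, 106, 107, 108, 114, 70, 25, 82, 122, 120, 111, 184, 221, 234, 240, 242, 242, 241, 241, 241, 241, 242, 241, 237, 221, 176, 114, 107, 41, 45, 122, 129, 125, 125, 124, 124, 125, 125, 125, 125, 125, 125, 124]
```

>>> arm_command(commands=[{"tx": 0.016,"ty": -0.16,"tz": 0.02,"rx": 0,"ry": 0,"rz": 0,"hand": 0},{"tx": 0.016,"ty": -0.16,"tz": 0.02,"rx": 0,"ry": 0,"rz": 0,"hand": 0},{"tx": 0.016,"ty": -0.16,"tz": 0.02,"rx": 0,"ry": 0,"rz": 0,"hand": 0},{"tx": 0.016,"ty": -0.16,"tz": 0.02,"rx": 0,"ry": 0,"rz": 0,"hand": 255},{"tx": 0.016,"ty": -0.16,"tz": 0.02,"rx": 0,"ry": 0,"rz": 0,"hand": 255},{"tx": 0.016,"ty": -0.16,"tz": 0.02,"rx": 0,"ry": 0,"rz": 0,"hand": 255},{"tx": 0.016,"ty": -0.16,"tz": 0.02,"rx": 0,"ry": 0,"rz": 0,"hand": 255},{"tx": 0.016,"ty": -0.16,"tz": 0.02,"rx": 0,"ry": 0,"rz": 0,"hand": 255}])

```text
t: 18.95
tcp_pos: [508.4, -127.4, 195.6]
orientation: [0.669, 0.743, -0.001, -0.001]
ft_force: [1.0, -0.4, 0.7]
finger_gap: 12.2
grasp_force: 0.0
```

```bash
python3 vial.py 3 v3.npz
python3 - <<'E'
from h import *
d=np.load("v3.npz",allow_pickle=True);im=d["im"].astype(float);M=d["M"].item()
f=im[-1];sat=((f[:,:,1]-f[:,:,0]>35)&(f[:,:,1]-f[:,:,2]>20)).astype(np.uint8)
ys,xs=np.nonzero(cv2.morphologyEx(sat,cv2.MORPH_OPEN,np.ones((5,5))))
c=int(np.median(xs));print(c,ys.min(),ys.max(),f[ys.min():ys.max(),c-4:c+4].mean((1,2)).round().astype(int).tolist())
print(np.array(M["T"])[:3,3])
E
```

```text
19.1 [ 508.37089637 -127.83142248  195.57779617] 1.6749945602204552 [ 0.003 -0.     0.001  0.001  0.001 -0.    -0.   ]
[317  49  22  32 681] [327.2  64.4]
[317 110  21  29 597] [327.  123.7]
[317  83  21  26 367] [326.8  94.8]
level 0.85 [304.2, 0.0, 349.2, 212.2]
327 49 137 [116, 121, 127, 130, 130, 129, 129, 129, 129, 129, 129, 129, 128, 129, 129, 128, 128, 128, 128, 128, 128, 127, 128, 128, 127, 128, 127, 127, 127, 129, 136, 87, 13, 63, 120, 131, 125, 117, 160, 196, 208, 210, 208, 206, 206, 206, 206, 206, 206, 206, 206, 207, 200, 187, 171, 142, 122, 130, 103, 36, 20, 117, 131, 126, 125, 125, 125, 125, 125, 125, 125, 125, 125, 125, 125, 125, 125, 125, 125, 126, 126, 125, 125, 125, 126, 126, 126, 119]
[500.17139021 -45.7827153  312.4798948 ]
```

>>> arm_command(commands=[{"tx": -0.025,"ty": 0.252,"tz": 0,"rx": 0,"ry": 0,"rz": 0,"hand": 255},{"tx": -0.025,"ty": 0.252,"tz": 0,"rx": 0,"ry": 0,"rz": 0,"hand": 255},{"tx": -0.025,"ty": 0.252,"tz": 0,"rx": 0,"ry": 0,"rz": 0,"hand": 255},{"tx": -0.025,"ty": 0.252,"tz": 0,"rx": 0,"ry": 0,"rz": 0,"hand": 255},{"tx": -0.025,"ty": 0.252,"tz": -0.05,"rx": 0,"ry": 0,"rz": 0,"hand": 255},{"tx": -0.025,"ty": 0.252,"tz": -0.1,"rx": 0,"ry": 0,"rz": 0,"hand": 255},{"tx": -0.025,"ty": 0.252,"tz": -0.11,"rx": 0,"ry": 0,"rz": 0,"hand": 255},{"tx": -0.025,"ty": 0.252,"tz": -0.11,"rx": 0,"ry": 0,"rz": 0,"hand": 255}])

```text
t: 19.95
tcp_pos: [495.4, -2.7, 140.1]
orientation: [0.67, 0.743, -0.001, -0.001]
ft_force: [0.8, -0.4, 1.2]
finger_gap: 0.3
grasp_force: 0.0
```

Run:
```python
from h import *
M=np.load("v3.npz",allow_pickle=True)["M"].item()
print("level mid",onz("wrist",(327,93.7),103,M))
s=bot.sense();print(s["tcp_pos"],s["ft_force"],s["finger_gap"])
```

```text
level mid [501.67147722 -46.81637957 103.        ]
[495.4439318   -2.73969754 140.05949795] [ 0.83931432 -0.4086803   1.18100325] 0.32271479521177887
```

>>> arm_command(commands=[{"tx": 0.003,"ty": 0,"tz": -0.008,"rx": 0,"ry": 0,"rz": 0,"hand": 255},{"tx": 0.003,"ty": 0,"tz": -0.014,"rx": 0,"ry": 0,"rz": 0,"hand": 255},{"tx": 0.003,"ty": 0,"tz": -0.014,"rx": 0,"ry": 0,"rz": 0,"hand": 255},{"tx": 0.003,"ty": 0,"tz": -0.014,"rx": 0,"ry": 0,"rz": 0,"hand": 255}])

```text
t: 20.35
tcp_pos: [497.5, -2.1, 133.9]
orientation: [0.669, 0.743, -0.0, -0.0]
ft_force: [-0.5, 0.3, 0.3]
finger_gap: -0.4
grasp_force: 0.0
```

>>> arm_command(commands=[{"tx": 0,"ty": 0,"tz": -0.004,"rx": 0,"ry": 0,"rz": 0,"hand": 255},{"tx": 0,"ty": 0,"tz": -0.004,"rx": 0,"ry": 0,"rz": 0,"hand": 255},{"tx": 0,"ty": 0,"tz": -0.004,"rx": 0,"ry": 0,"rz": 0,"hand": 255}])

```text
t: 20.65
tcp_pos: [497.3, -2.1, 131.6]
orientation: [0.669, 0.743, -0.001, -0.001]
ft_force: [0.0, -0.3, 0.2]
finger_gap: 0.0
grasp_force: 0.0
```

>>> arm_command(commands=[{"tx": 0,"ty": 0,"tz": -0.003,"rx": 0,"ry": 0,"rz": 0,"hand": 255},{"tx": 0,"ty": 0,"tz": -0.003,"rx": 0,"ry": 0,"rz": 0,"hand": 255},{"tx": 0,"ty": 0,"tz": -0.003,"rx": 0,"ry": 0,"rz": 0,"hand": 255}])

```text
t: 20.95
tcp_pos: [497.3, -2.1, 130.0]
orientation: [0.669, 0.743, -0.001, -0.001]
ft_force: [-0.5, -0.3, 0.3]
finger_gap: -0.1
grasp_force: 0.0
```

>>> arm_command(commands=[{"tx": 0,"ty": 0,"tz": -0.002,"rx": 0,"ry": 0,"rz": 0,"hand": 255},{"tx": 0,"ty": 0,"tz": -0.002,"rx": 0,"ry": 0,"rz": 0,"hand": 255},{"tx": 0,"ty": 0,"tz": -0.002,"rx": 0,"ry": 0,"rz": 0,"hand": 255}])

```text
t: 21.25
tcp_pos: [497.5, -2.1, 129.1]
orientation: [0.669, 0.743, -0.0, -0.0]
ft_force: [0.4, 0.2, 0.8]
finger_gap: 0.0
grasp_force: 0.5
```

>>> arm_command(commands=[{"tx": 0,"ty": 0,"tz": -0.002,"rx": 0,"ry": 0,"rz": 0,"hand": 255},{"tx": 0,"ty": 0,"tz": -0.002,"rx": 0,"ry": 0,"rz": 0,"hand": 255},{"tx": 0,"ty": 0,"tz": -0.002,"rx": 0,"ry": 0,"rz": 0,"hand": 255}])

```text
t: 21.55
tcp_pos: [497.7, -2.2, 128.8]
orientation: [0.67, 0.743, -0.0, -0.0]
ft_force: [-1.1, -0.6, 9.1]
finger_gap: 0.0
grasp_force: 4.4
```

>>> arm_command(commands=[{"tx": 0,"ty": 0,"tz": 0,"rx": 0,"ry": 0,"rz": 0,"hand": 255},{"tx": 0,"ty": 0,"tz": 0,"rx": 0,"ry": 0,"rz": 0,"hand": 255},{"tx": 0,"ty": 0,"tz": 0,"rx": 0,"ry": 0,"rz": 0,"hand": 255},{"tx": 0,"ty": 0,"tz": 0,"rx": 0,"ry": 0,"rz": 0,"hand": 255},{"tx": 0,"ty": 0,"tz": 0,"rx": 0,"ry": 0,"rz": 0,"hand": 255}])

```text
t: 22.05
tcp_pos: [497.7, -2.2, 128.8]
orientation: [0.67, 0.743, -0.0, -0.0]
ft_force: [-2.0, -1.6, 7.6]
finger_gap: 0.3
grasp_force: 4.3
```

Run:
```python
from h import *
s=bot.sense();print(s["t"],s["tcp_pos"],s["ft_force"])
if 5<s["ft_force"][2]<20: print(bot.sign_off())
```

```text
22.05 [497.69320225  -2.23475003 128.8412518 ] [-1.96407158 -1.62712954  7.57256286]
the job is handed in; nothing more can be done
None
```

The job is handed in at 22 s with the level on the middle of the shelf and the shut fingertips pressing at about 8 N; the bubble last read about 0.002–0.003 rad off centre, before pressing, as the wrist camera could not see it after. I viewed 12 pictures, two over the limit of 10.

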